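# Level the wheel-truing stand with a wedge

### The arm

A 6-joint arm with a two-finger parallel gripper is mounted at the origin on the work surface. World frame = base frame: x ahead of the robot, y to its left, z up, the work surface at z = 0. Lengths are in mm, angles in rad, forces in N, time in s.
With the tool pointing down it reaches from about 350 to 875 mm from the base axis. Payload 4.2 kg.
Tool frame: the origin (TCP) lies between the finger pads; the fingertips stand 11 mm ahead of it and the grasp point (between the pads) lies 8 mm behind it; z points along the fingers, y is the direction in which the jaws open and shut (so a half turn about z gives the same grasp; the last joint's range is limited). The gripper opens to 85 mm and grips with 20 to 120 N. Pads are 22 mm wide; open, the fingers measure 114 mm over their backs; the gripper's body (76 mm by 85 mm) begins 54 mm behind the grasp point. The pads swing forward as they close: fully open they stand 13 mm farther back than shut.
Start: joints at [-1.026, 0.385, 0.008, 0, -1.194, -0.259], TCP at [176.219, -599.622, 242.312] pointing down, gripper open.
Joint ranges: [-3.14, 3.14], [-1.21, 2.06], [-1.07, 1.41], [-3.16, 2.05], [-2.99, -0.16], [-3.1, 3.1]. Speed limits (rad/s): [2.79, 2.79, 3.14, 3.14, 3.14, 3.14].

### API

Orientations are given as a unit quaternion [x, y, z, w].
In Python, from bench import * gives the robot as it stands.
- The arm moves only by the tool servo_tool, never from a script. Its argument "rows" is a list of rows, each a list of 7 numbers: the opening, from 0 (shut) to 1 (fully open), then the shift along the tool's x, y, z in cm, then the turn, a rotation vector about the tool's x, y, z in degrees. A call has 1 to 12 rows; each row shifts and turns the commanded pose from where the row before left it, along the tool's axes as they then stand; what a row does not reach is not made up. A row lasts 1/10 s, in which the tool goes at most 50 mm and 8.59 degrees, less where a joint would pass 70% of its speed; a pose out of reach is approached as far as the arm can. A call is refused whole if a number of a shift passes 5 or a number of a turn 8.59, either way. A call with a gripper value outside its range is refused whole. The fingers move at their own pace and stop on an object; the grip force is fixed at half the most. Time passes only in rows, so rows that do not move let the fingers close. It gives the time, the measured TCP pose, the force and the opening at its end, in the units of the state.
- read_state(): the state, without advancing time (a new reading comes with each control period).
- get_image(name): name is "scene" or "side" or "wrist"; returns a dict with "image" (480x640x3 uint8, red, green, blue), "mtx" (3x3 intrinsics, pixels), "k1" (the pictures are not rectified: a ray, as slopes to the right and down, at radius r is drawn at 1 + k1 r^2 times it, then the intrinsics apply), "extrinsics" (4x4, takes a point from camera to world coordinates). Camera axes: x right, y up, looking along -z (the intrinsics and any distortion apply to the point x, -y, -z); pixel columns grow to the right and rows downward; lengths in mm; the calibration is good to about 2 mm. A picture is of the moment at which its call begins. There is no depth.
- job_done(): hands the job in, once; it reports no verdict.
The state is a dict: "clock": time; "joints": joint angles; "joint_vel": joint speeds; "joint_efforts": joint torques, N m; "position": TCP position; "ee_rot": TCP orientation; "contact_force": force on the tool from outside, world axes, zero at the start; "wrist_torque": the same for the moment, N m; "gripper_width": finger opening in mm.
Only numpy, scipy, OpenCV 4.12 (cv2) and the standard library are available. Lean on these libraries where they do the work, as an engineer would, in place of code of your own. Each camera call takes 0.05 s, during which the arm holds its last target. There are 200 camera calls.

### The job

The truing stand on the wheel-builder's bench dips at its toe, so the spirit level on its base is off. Take the tall wooden wedge (the steep tapered one, not the slim wedge nor the flat packer), push it thin end first under the toe until the bubble sits between the two lines on the vial, and leave it there, flat on the bench and carrying the toe.

Things in the scene. Friction and masses are not known exactly. Their poses are not given: they have to be found in the camera images.
- wedge: The tall wedge: plain wood, 130 mm long, 36 wide, flat underside; its top slopes from 3 mm at the thin end to 29 mm at the thick end (1 in 5). Origin: centre of the underside. +x points to the thin end, z up. It lies flat in a row, 110 mm apart in any order, with two lookalikes of the same wood and plan size: a slim wedge (12 mm at its thick end) and a flat packer (29 mm all along).
- stand: Wheel-truing stand: grey T-shaped base 14 mm thick, a spirit level on its leg, two 300 mm uprights with a hub over the cross bar. Origin: on the bench midway between the rear feet, about which the base rocks (they do not slide). +x: along the leg, 70 mm wide, to the toe 220 mm away; z up. The toe bears down with about 4 N. A rib under the leg 110 mm from the origin rests on the bench at first.
- toe (a point): Middle of the lower edge of the leg's free end, the low corner of the base. +x points outward along the leg, away from the uprights: the wedge goes in along -x. The edge is 6 mm above the bench at the start and 19.4 mm when level; it meets the slope with the thin end 15 mm in, and is level with it about 82 mm in, 48 mm of the wedge still outside. Below it is open for 100 mm inward.
- bubble (a joint): Place of the pale bubble in the green vial of the level, in m along the leg: 0 is centred, negative towards the uprights (toe too low), positive towards the toe (too high). About -0.030 at the start. The bubble is 22 mm long, the two black lines are 18 mm either side of the centre. Once the toe bears on the wedge, each 10 mm of push moves it about 4.5 mm. The wedge stays where it is left.
There are look-alikes about, which are no part of the job. What is shaped like the wedge but purple is not meant.

How it is judged:
By the outcome, as a careful person would: the job done as asked, in the order asked, and still so for the second after the job is handed in, with the robot touching nothing.
It also fails if it takes over 40 s, if anything falls off the work surface, if the arm or the gripper's body presses on something with over 40 N, if the wrist force passes 120 N, or if a joint passes its speed limit or range.

## Working session

There is one attempt and no reset: what is moved stays moved. The work goes in short steps, Python scripts to look and compute and a tool call to move; the robot and the scene stay as the last step left them, time stands still between calls to the robot, and variables do not carry over. Pictures are saved under pics/ and viewed, about 8 in all and at most 12, crops included, and the job is handed in when it is done.

Besides the shell and the picture viewer there is one more tool, called after ">>>" in YAML: its name, and indented under it one key for each argument. servo_tool: Moves the arm, as the interface text tells. Its arguments: {"type":"object","properties":{"rows":{"type":"array","items":{"type":"array","items":{"type":"number"}}}},"required":["rows"]}

```bash
mkdir -p pics
cat > h.py <<'E'
from bench import *
import numpy as np, cv2
def snap(name,fn):
    d=get_image(name); cv2.imwrite(f'pics/{fn}.png',cv2.cvtColor(d['image'],cv2.COLOR_RGB2BGR))
    np.savez(f'pics/{fn}.npz',**{k:np.array(v) for k,v in d.items()}); return d
def load(fn): return np.load(f'pics/{fn}.npz')
def ray(d,u,v):
    K=np.array(d['mtx']);k=float(d['k1']);E=np.array(d['extrinsics'])
    p=cv2.undistortPoints(np.array([[[u,v]]],float),K,np.array([k,0,0,0.]))[0,0]
    return E[:3,3],E[:3,:3]@np.array([p[0],-p[1],-1.])
def onz(d,u,v,z):
    o,r=ray(d,u,v); return (o+r*(z-o[2])/r[2]).round(1)
def proj(d,P):
    E=np.array(d['extrinsics']);c=(np.array(P,float)-E[:3,3])@E[:3,:3]
    x=c[:,0]/-c[:,2];y=-c[:,1]/-c[:,2];s=1+float(d['k1'])*(x*x+y*y);K=np.array(d['mtx'])
    return np.c_[K[0,0]*x*s+K[0,2],K[1,1]*y*s+K[1,2]].round(1)
E
python3 - <<'E'
from h import *
s=read_state();print(s)
for n in('scene','side','wrist'):
    d=snap(n,n+'0');print(n,d['extrinsics'].round(2).tolist() if hasattr(d['extrinsics'],'round') else d['extrinsics'],d['mtx'],d['k1'])
E
```

```text
{'clock': 0.0, 'joints': array([-1.02644215e+00,  3.85568367e-01,  6.61326380e-03, -5.28606717e-04,
       -1.19399695e+00, -2.58613195e-01]), 'joint_vel': array([ 1.28780142e-03,  2.57640595e-03, -1.72954622e-05,  9.98491919e-04,
       -6.69953501e-04,  4.56900006e-04]), 'joint_efforts': array([-9.03842392e-04, -3.92292809e+01,  1.88390082e+01,  4.18616250e+00,
       -4.92084117e-03,  1.07629634e-05]), 'position': array([ 176.04066265, -599.10345453,  241.20512019]), 'ee_rot': array([-1.42288332e-01,  9.89824635e-01,  1.08815099e-03, -1.95088815e-04]), 'contact_force': array([-0.18249807,  0.50320054,  0.17437731]), 'wrist_torque': array([ 0.02854009, -0.0330096 ,  0.03218587]), 'gripper_width': 85.20975740158063}
scene [[0.03, -0.65, 0.76, 1259.67], [1.0, 0.03, -0.02, -11.82], [-0.01, 0.76, 0.65, 635.77], [0.0, 0.0, 0.0, 1.0]] [[461.40584152   0.         322.92024513]
 [  0.         461.40584152 244.72314864]
 [  0.           0.           1.        ]] -0.12309276273032467
side [[-1.0, -0.04, 0.02, 607.8], [0.04, -0.8, 0.6, 449.35], [-0.01, 0.6, 0.8, 679.99], [0.0, 0.0, 0.0, 1.0]] [[446.44296179   0.         322.3343138 ]
 [  0.         446.44296179 237.26272054]
 [  0.           0.           1.        ]] -0.032445136731468045
wrist [[-0.28, -0.93, -0.25, 112.87], [0.96, -0.27, -0.08, -618.28], [0.0, -0.26, 0.96, 373.36], [0.0, 0.0, 0.0, 1.0]] [[366.56870676   0.         317.75600318]
 [  0.         366.56870676 232.55337904]
 [  0.           0.           1.        ]] -0.040043698485766596
```

View pics/scene0.png

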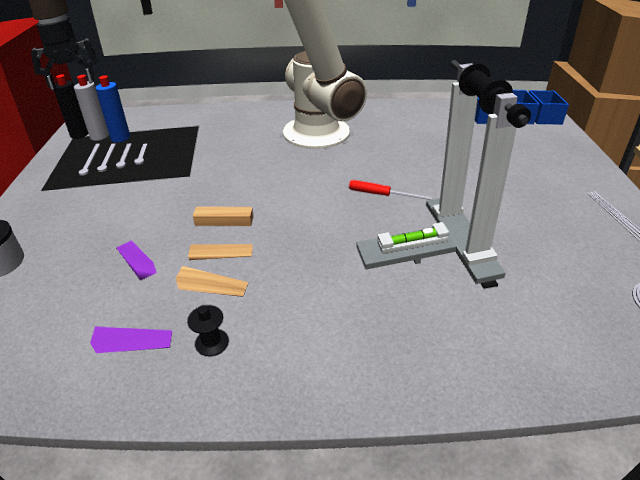

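View pics/side0.png

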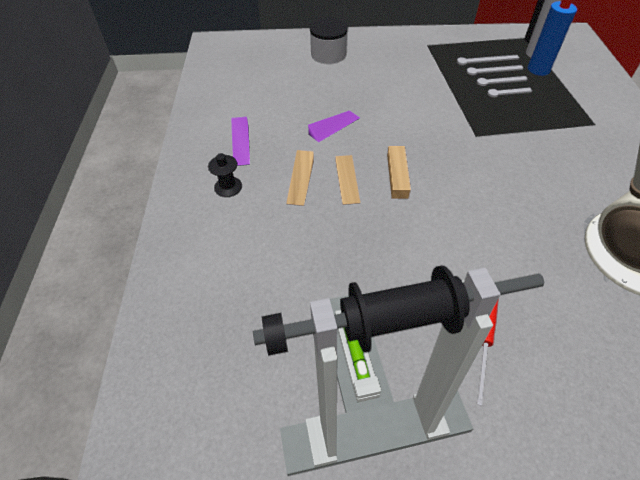

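Candidates: tall wedge scene (212,281); slim wedge (221,251); packer (223,216); the purple ones at (136,260) and (132,340) are out. I'll check this in close crops of the row and the toe.

Run:
```python
from h import *
a=cv2.imread('pics/scene0.png');
A=cv2.resize(a[195:365,165:265],None,fx=4,fy=3.5,interpolation=3) 
A=cv2.resize(a[200:350,165:265],None,fx=4,fy=4,interpolation=3)
B=cv2.resize(a[215:290,350:450],None,fx=4,fy=4,interpolation=3)
C=cv2.resize(a[215:290,430:530],None,fx=4,fy=4,interpolation=3)
cv2.imwrite('pics/c1.png',np.hstack([A,np.vstack([B,C])]))
```

```text
(no output)
```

View pics/c1.png

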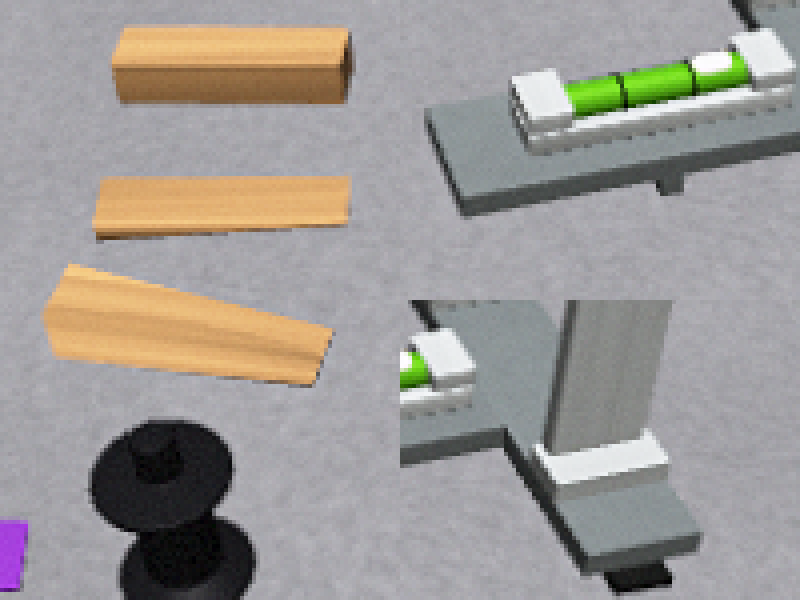

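The crop shows the tall wedge at scene (212,281). Its thick end is on the left and its thin end on the right, towards the toe. The bubble is beyond the inner line, towards the uprights. The toe's lower near corner is at (365.7,269) and its upper far corner at (356.2,242).

Run:
```python
from h import *
from scipy.optimize import least_squares
d=load('scene0')
L,W=65,18
obj=np.array([[L,-W,0],[L,W,3],[L,-W,3],[-L,W,29],[-L,-W,29],[-L,-W,0]])
# near side: +world x. thin +y => wedge x=+y world, wedge y = -x world
pix=np.array([[243.2,296.2],[248.2,282.5],[244,294.5],[181.8,266.3],[176.3,278.2],[178.3,289.2]])
def T(p,o):
    c,s=np.cos(p[2]),np.sin(p[2]);return np.c_[p[0]+c*o[:,0]-s*o[:,1],p[1]+s*o[:,0]+c*o[:,1],o[:,2]]
f=lambda p:(proj(d,T(p,obj))-pix).ravel()
r=least_squares(f,[600,-230,1.5],x_scale=[10,10,.1],diff_step=1e-4);print('wedge',r.x,r.fun.round(1))
# stand: toe edge 6mm up; base tilt: slope = 13.4/220 -> tilt
t=-np.arctan2(19.4-6,220)
def S(p,o):
    o=np.array(o,float);z0=19.4
    x=np.cos(t)*o[:,0]-np.sin(t)*0*o[:,2];z=o[:,2]+np.sin(t)*o[:,0]
    return T(p,np.c_[x-np.sin(t)*-1*(o[:,2])*-1*0,o[:,1],z])
so=[[220,35,19.4],[220,35,33.4],[220,-35,33.4],[220,-35,19.4]]
print([onz(d,365.75,269,6),onz(d,365.2,265,20),onz(d,356.2,242,20)])
# inner leg top edge points along near side
print('near top leg line',onz(d,365.2,265,20),onz(d,350+.0+(800-400)/4,215+150/4,27))
print('bubble vial ends',onz(d,350+(565-400)/4,215+100/4,40),onz(d,350+(748-400)/4,215+65/4,43))
print('rear far/near feet pads',onz(d,430+(610-400)/4+0,215+(590-300)/4,0),onz(d,430+(672-400)/4,215+(582-300)/4,0))
```

```text
wedge [ 605.9448921  -224.18727513    1.3828761 ] [-6.  -9.  -5.9 -9.3 -7.  -8.4 -3.4 -9.3 -5.  -8.9 -3.7 -9.3]
[array([601.4,  87.5,   6. ]), array([604.7,  85.4,  20. ]), array([534.6,  73.8,  20. ])]
near top leg line [604.7  85.4  20. ] [583.2 258.   27. ]
bubble vial ends [554.9 142.1  40. ] [534.6 239.7  43. ]
rear far/near feet pads [657.1 309.4   0. ] [653.4 341.9   0. ]
```

```bash
sed -i 's/+K\[1,2\]\].round(1)/+K[1,2]]/' h.py
cat > fit.py <<'E'
from h import *
from scipy.optimize import least_squares
d=load('scene0')
L,W=65,18
obj=np.array([[L,-W,0],[L,W,3],[L,-W,3],[-L,W,29],[-L,-W,29],[-L,-W,0]])
pix=np.array([[243.2,296.2],[248.2,282.5],[244,294.5],[181.8,266.3],[176.3,278.2],[178.3,289.2]])
def T(p,o):
    c,s=np.cos(p[2]),np.sin(p[2]);return np.c_[p[0]+c*o[:,0]-s*o[:,1],p[1]+s*o[:,0]+c*o[:,1],o[:,2]]
if __name__=='__main__':
    r=least_squares(lambda p:(proj(d,T(p,obj))-pix).ravel(),[600,-230,1.5],x_scale=[10,10,.1]);print('wedge',r.x,r.fun.round(1))
    # toe frame: x outward, y; near side (+world x) = +y if outward=-world y
    t=.061; top=np.array([-14*t*-1*-1,0,20])
    to=np.array([[0,35,6],[-.85,35,20],[-.85,-35,20]]); tp=np.array([[365.75,269],[365.2,265],[356.2,242]])
    q=[456.2,247.5]   # on near top edge, leg/bar corner
    def g(p):
        s=p[3]; e=np.array([[-.85-s,35,20+t*s]])
        return np.r_[(proj(d,T(p,to))-tp).ravel(),(proj(d,T(p,e))-q).ravel()]
    r=least_squares(g,[570,80,-1.45,190],x_scale=[10,10,.1,10]);print('toe',r.x,r.fun.round(1))
    print('spool base',onz(d,212,343,5),'top',onz(d,206,318,50))
    s=load('side0');print(proj(s,T(r.x,np.array([[0,35,6],[0,-35,6.]]))))
E
python3 fit.py
```

```text
wedge [ 631.23572207 -210.17870162    1.40244392] [ 0.3 -0.  -0.  -0.9 -0.7  0.6  0.6 -0.4 -0.7  0.6  0.6  0.2]
toe [569.0489284   79.84370919  -1.40796703 188.53940661] [-0.9  0.8  0.4 -0.4  0.6 -0.1 -0.1 -0.3]
spool base [ 772.5 -191.9    5. ] top [ 755.  -196.7   50. ]
[[319.853384   305.74774531]
 [359.84708793 298.20923914]]
```

>>> servo_tool:
  rows:
    - [1, -4.4, 1.7, 0, 0, 0, 0]
    - [1, -4.4, 1.7, 0, 0, 0, 0]
    - [1, -4.4, 1.7, 0, 0, 0, 0]
    - [1, -4.4, 1.7, 0, 0, 0, 0]
    - [1, -4.4, 1.7, 0, 0, 0, 0]
    - [1, -4.4, 1.7, 0, 0, 0, 0]
    - [1, -4.4, 1.7, 0, 0, 0, 0]
    - [1, -4.4, 1.7, 0, 0, 0, 0]
    - [1, -4.4, 1.7, 0, 0, 0, 0]
    - [1, -4.4, 1.7, 0, 0, 0, 0]
    - [1, -4.4, 1.7, 0, 0, 0, 0]
    - [1, -4.2, 1.8, 0, 0, 0, 0]

```text
clock: 1.35
position: [624.4, -253.1, 241.9]
ee_rot: [-0.143, 0.99, 0.0, -0.0]
contact_force: [-0.1, -0.1, -0.9]
gripper_width: 85.2
```

>>> servo_tool:
  rows:
    - [1, 0, 0, 0, 0, 0, -8]
    - [1, 0, 0, 0, 0, 0, -8]
    - [1, 0, 0, 0, 0, 0, -8]
    - [1, 0, 0, 0, 0, 0, -8]
    - [1, 0, 0, 0, 0, 0, -8]
    - [1, 0, 0, 0, 0, 0, -8]
    - [1, 0, 0, 0, 0, 0, -8]
    - [1, 0, 0, 0, 0, 0, -8]
    - [1, 0, 0, 0, 0, 0, 0]
    - [1, 0, 0, 0, 0, 0, 0]

```text
clock: 2.35
position: [623.0, -254.6, 242.0]
ee_rot: [-0.644, 0.765, 0.0, -0.0]
contact_force: [0.3, -0.5, 0.5]
gripper_width: 85.7
```

```bash
cat >> h.py <<'E'
from scipy.spatial.transform import Rotation as R
def st():
    s=read_state();r=R.from_quat(s['ee_rot']).as_matrix()
    print('t',round(s['clock'],2),'pos',s['position'].round(1),'jawyaw',np.degrees(np.arctan2(r[1,1],r[0,1])).round(2),'z',r[:,2].round(3),'F',s['contact_force'].round(1),'w',round(s['gripper_width'],1),'j',s['joints'].round(2)); return s,r
E
python3 - <<'E'
from h import *
st();snap('wrist','w1')
E
```

```text
t 2.35 pos [ 623.  -254.6  242. ] jawyaw 170.2 z [-0.001  0.    -1.   ] F [ 0.3 -0.5  0.5] w 85.7 j [-0.15  0.47  0.14 -0.   -1.24 -0.02]
```

View pics/w1.png

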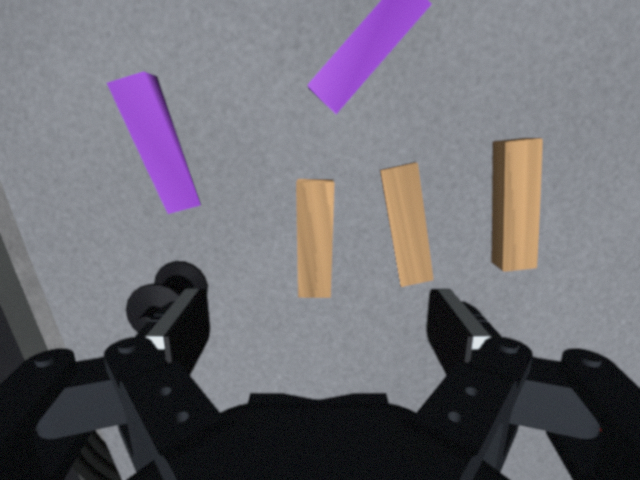

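The wrist picture shows the tall wedge centred at (315,240), running straight along the tool. Its thick corners are at (297,179) and (334,181), its thin ones at (298,297) and (330,298). The spool is at (170,295).

Run:
```python
from h import *
from fit import T,least_squares
d=load('w1')
o=np.array([[-65,18,29],[-65,-18,29],[65,18,0],[65,-18,0]])
# tool seen: which side left? try both
px=np.array([[297,179.5],[334,181],[298,297.5],[330,298]])
for sg in(1,-1):
    oo=o*[1,sg,1]
    r=least_squares(lambda p:(proj(d,T(p,oo))-px).ravel(),[631,-210,1.4],x_scale=[10,10,.1]);print(sg,r.x,np.degrees(r.x[2]),r.fun.round(1))
print('spool',onz(d,180,285,0),onz(d,150,308,50))
```

```text
1 [ 634.37714674 -212.08083882    1.38677861] 79.45656165254036 [ 37.5   3.2 -37.7   1.2  32.3  -1.3 -32.1  -2.2]
-1 [ 634.32185669 -212.56178348    1.38432157] 79.31578371173529 [-0.6  2.1  0.7  1.2 -0.2 -2.2  0.2 -2.2]
spool [ 790.6 -186.     0. ] [ 802.9 -185.2   50. ]
```

>>> servo_tool:
  rows:
    - [1, 0.1, -0.2, 3.5, 0, 0, 0]
    - [1, 0, 0, 3.5, 0, 0, 0]
    - [1, 0, 0, 3.5, 0, 0, 0]
    - [1, 0, 0, 3.5, 0, 0, 0]
    - [1, 0, 0, 3.5, 0, 0, 0]
    - [1, 0, 0, 3, 0, 0, 0]
    - [1, 0, 0, 1.5, 0, 0, 0]
    - [1, 0, 0, 0.9, 0, 0, 0]
    - [1, 0, 0, 0, 0, 0, 0]

```text
clock: 3.3
position: [624.8, -256.0, 12.8]
ee_rot: [-0.645, 0.764, 0.0, -0.0]
contact_force: [0.3, -0.2, -0.4]
gripper_width: 85.6
```

>>> servo_tool:
  rows:
    - [0, 0, 0, 0, 0, 0, 0]
    - [0, 0, 0, 0, 0, 0, 0]
    - [0, 0, 0, 0, 0, 0, 0]
    - [0, 0, 0, 0, 0, 0, 0]
    - [0, 0, 0, 0, 0, 0, 0]
    - [0, 0, 0, 0, 0, 0, 0]
    - [0, 0, 0, 0, 0, 0, 0]
    - [0, 0, 0, 0, 0, 0, 0]

```text
clock: 4.1
position: [625.9, -256.2, 14.9]
ee_rot: [-0.645, 0.764, -0.001, 0.001]
contact_force: [0.3, 0.8, 5.3]
gripper_width: 34.9
```

Run:
```python
from h import *
st();snap('wrist','w2');a=snap('scene','s2')
w=cv2.imread('pics/w2.png');s=cv2.imread('pics/s2.png')
cv2.imwrite('pics/c2.png',np.hstack([w[:,120:520],cv2.resize(s[180:340,150:283],(400,480),interpolation=3)]))
```

```text
t 4.1 pos [ 625.9 -256.2   14.9] jawyaw 170.4 z [ 0.003 -0.001 -1.   ] F [0.3 0.8 5.3] w 34.9 j [-0.15  0.68 -0.1   0.   -0.79 -0.02]
```

View pics/c2.png

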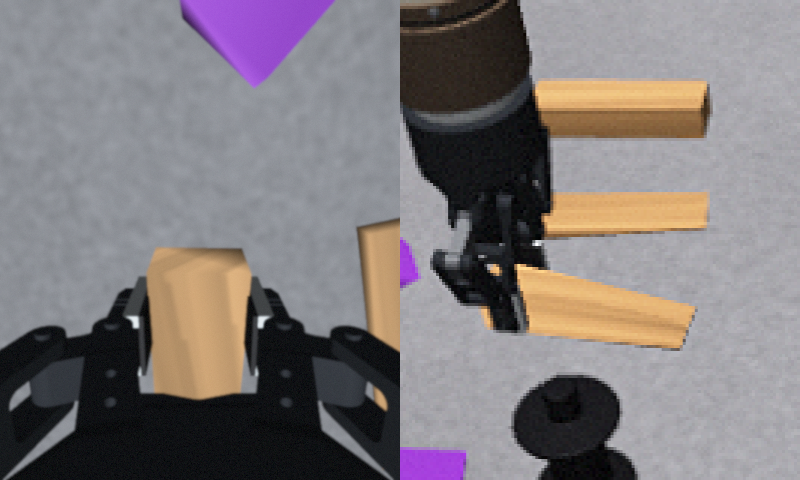

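Gripped. The opening is 34.9 mm, with the pads square on the thick end. Next: lift, carry to about 30 mm outside the toe, and turn to line up with the leg.

>>> servo_tool:
  rows:
    - [0, 0, 0, -1, 0, 0, 0]
    - [0, 0, 0, -1, 0, 0, 0]
    - [0, -3.1, 1.1, 0, 0, 0, 0]
    - [0, -3.2, 1.1, 0, 0, 0, 0]
    - [0, -3.2, 1.1, 0, 0, 0, 0]
    - [0, -3.2, 1.1, 0, 0, 0, 0]
    - [0, -3.1, 1.1, 0, 0, 0, 0]
    - [0, -3.1, 1.1, 0, 0, 0, -4.8]
    - [0, 0, 0, 0, 0, 0, -4.8]
    - [0, 0, 0, 0, 0, 0, -4.8]
    - [0, 0, 0, 0, 0, 0, -4.7]
    - [0, 0, 0, 0, 0, 0, 0]

```text
clock: 5.4
position: [591.4, -58.5, 33.8]
ee_rot: [0.763, -0.646, 0.0, -0.0]
contact_force: [0.0, -0.6, -0.8]
gripper_width: 34.6
```

Run:
```python
from h import *
st();a=snap('scene','s3');snap('side','d3')
w=cv2.imread('pics/d3.png');s=cv2.imread('pics/s3.png')
A=cv2.resize(s[190:310,240:460],None,fx=3.6,fy=3.6,interpolation=3)
B=w[180:360,220:420]
print(A.shape)
cv2.imwrite('pics/c3.png',A)
```

```text
t 5.4 pos [591.4 -58.5  33.8] jawyaw -170.52 z [ 0.  0. -1.] F [ 0.  -0.6 -0.8] w 34.6 j [ 0.17  0.56 -0.31 -0.   -0.71 -0.01]
(432, 792, 3)
```

View pics/c3.png

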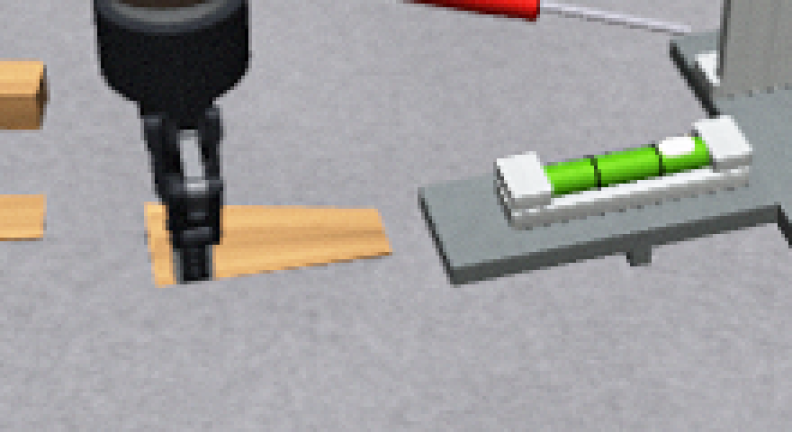

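The held wedge points at the toe. Its thin corners are at scene (345,248) and (349,260), and the toe corners are unchanged at (356.4,242.2) and (366.4,268.9).

Run:
```python
from h import *
d=load('s3')
a=onz(d,345,248.1,22);b=onz(d,348.9,260,20);print(a,b,(a+b)/2, np.degrees(np.arctan2(*(b-a)[[1,0]])))
q=onz(d,356.4,242.2,20);p=onz(d,366.2,265.5,20);print('toe top',q,p,(p+q)/2,np.degrees(np.arctan2(*(p-q)[[1,0]])))
u=np.array([np.cos(np.radians(99.33)),np.sin(np.radians(99.33))]);print('expected thin',np.array([591.4,-58.5])+110*u)
```

```text
[555.1  49.2  22. ] [588.9  54.7  20. ] [572.    51.95  21.  ] 9.242272288466456
toe top [535.3  74.2  20. ] [606.2  87.2  20. ] [570.75  80.7   20.  ] 10.390160880730077
expected thin [573.56674331  50.04480621]
```

>>> servo_tool:
  rows:
    - [0, 0, 0, 1, 0, 0, 0]
    - [0, 0, 0, 0.8, 0, 0, 0]
    - [0, 0, 0, 0.1, 0, 0, 0]
    - [0, 0, 0, 0, 0, 0, 0]

```text
clock: 5.9
position: [591.3, -58.8, 14.3]
ee_rot: [0.763, -0.646, -0.0, 0.0]
contact_force: [-1.6, -1.4, 5.2]
gripper_width: 34.9
```

>>> servo_tool:
  rows:
    - [0, -1, 0, 0, 0, 0, 0]
    - [0, -1, 0, 0, 0, 0, 0]
    - [0, -1, 0, 0, 0, 0, 0]
    - [0, -1, 0, 0, 0, 0, 0]
    - [0, -1, 0, 0, 0, 0, 0]
    - [0, 0, 0, 0, 0, 0, 0]

```text
clock: 6.5
position: [582.8, -7.9, 14.3]
ee_rot: [0.764, -0.646, -0.0, 0.0]
contact_force: [-0.7, 2.1, 4.8]
gripper_width: 35.0
```

>>> servo_tool:
  rows:
    - [0, -1, 0, 0, 0, 0, 0]
    - [0, -1, 0, 0, 0, 0, 0]
    - [0, -1, 0, 0, 0, 0, 0]
    - [0, -1, 0, 0, 0, 0, 0]
    - [0, -1, 0, 0, 0, 0, 0]
    - [0, 0, 0, 0, 0, 0, 0]

```text
clock: 7.1
position: [574.4, 40.4, 14.3]
ee_rot: [0.763, -0.646, -0.0, 0.0]
contact_force: [-0.4, -1.2, 4.6]
gripper_width: 34.8
```

Run:
```python
from h import *
st();a=snap('scene','s4');snap('side','d4')
s=cv2.imread('pics/s4.png')
A=cv2.resize(s[190:310,280:460],None,fx=4.4,fy=4.4,interpolation=3)
cv2.imwrite('pics/c4.png',A)
```

```text
t 7.1 pos [574.4  40.4  14.3] jawyaw -170.51 z [-0.001 -0.    -1.   ] F [-0.4 -1.2  4.6] w 34.8 j [ 0.35  0.56 -0.37 -0.   -0.64 -0.19]
```

View pics/c4.png

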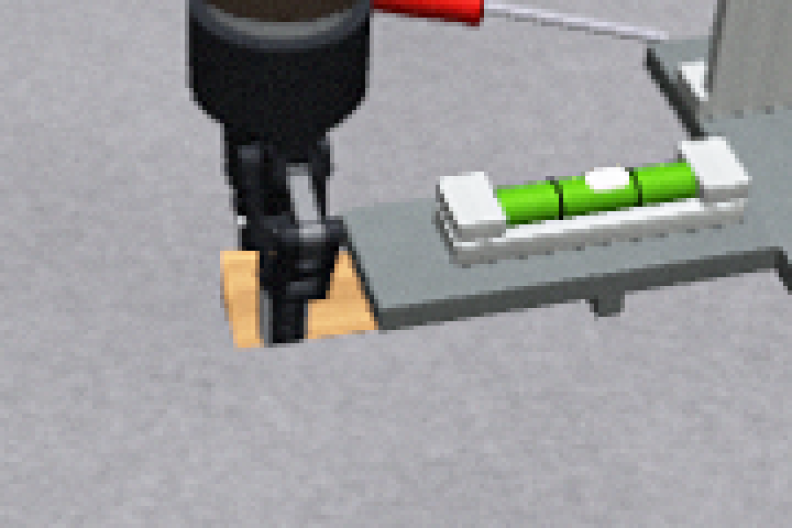

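The bubble is between the lines and about 3.4 mm short of centre. In the crop the bubble is at x≈607, with the lines at 560 and 639. I'll push about 7 mm more and then release.

>>> servo_tool:
  rows:
    - [0, -0.4, 0, 0, 0, 0, 0]
    - [0, -0.3, 0, 0, 0, 0, 0]
    - [0, 0, 0, 0, 0, 0, 0]
    - [0.7, 0, 0, 0, 0, 0, 0]
    - [0.8, 0, 0, 0, 0, 0, 0]
    - [0.8, 0, 0, 0, 0, 0, 0]
    - [0.8, 0, 0, 0, 0, 0, 0]
    - [0.8, 0, 0, 0, 0, 0, 0]

```text
clock: 8.0
position: [573.8, 47.2, 14.2]
ee_rot: [0.763, -0.646, -0.0, 0.0]
contact_force: [0.5, -0.4, 0.4]
gripper_width: 68.2
```

>>> servo_tool:
  rows:
    - [0.8, 0.4, 0, -0.5, 0, 0, 0]
    - [0.8, 0.5, 0, -1, 0, 0, 0]
    - [0.8, 0.5, 0, -2, 0, 0, 0]
    - [0.8, 1, 0, -3, 0, 0, 0]
    - [0.8, 2, 0, -4, 0, 0, 0]
    - [0.8, 4, 0, -3, 0, 0, 0]
    - [0.8, 4, 0, -2, 0, 0, 0]
    - [0.8, 4, 0, 0, 0, 0, 0]
    - [0.8, 0, 0, 0, 0, 0, 0]
    - [0.8, 0, 0, 0, 0, 0, 0]

```text
clock: 9.0
position: [600.5, -116.2, 170.0]
ee_rot: [0.762, -0.647, 0.0, -0.0]
contact_force: [-0.2, -0.2, -0.4]
gripper_width: 68.5
```

Run:
```python
from h import *
st();a=snap('scene','s5');snap('side','d5')
s=cv2.imread('pics/s5.png')
A=cv2.resize(s[190:310,280:460],None,fx=4.4,fy=4.4,interpolation=3)
cv2.imwrite('pics/c5.png',A)
```

```text
t 9.0 pos [ 600.5 -116.2  170. ] jawyaw -170.67 z [ 0.001  0.    -1.   ] F [-0.2 -0.2 -0.4] w 68.5 j [ 0.07  0.42 -0.13 -0.   -1.02  0.09]
```

View pics/c5.png

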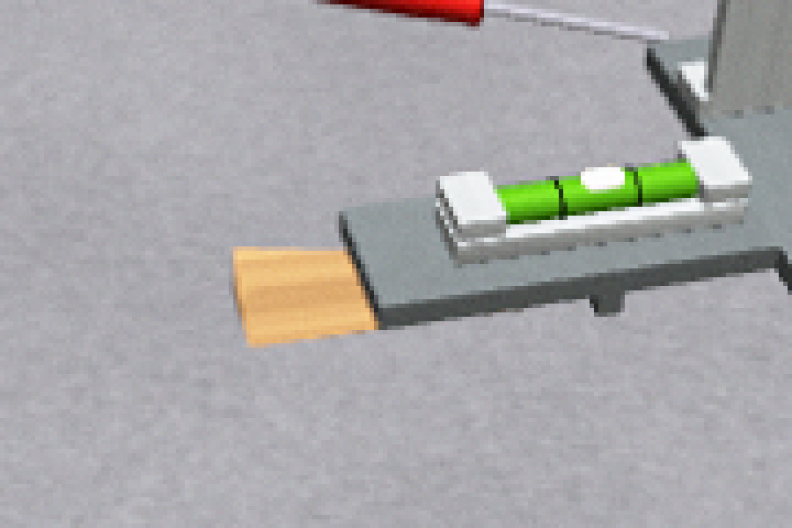

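Run:
```python
from h import *
from fit import T
d=load('s5');y=np.radians(99.4)
c=np.array([573.6,47.3])+45*np.array([np.cos(y),np.sin(y)])
P=proj(d,T([*c,y],np.array([[-65,18,29],[-65,-18,29],[-65,-18,0],[-15,-18,0]])))
print('pred crop px (far top,near top,near bottom,near bottom at toe)',((P-[280,190])*4.4).round())
# bubble along vial row: white and dark columns
h=cv2.cvtColor(cv2.imread('pics/s5.png'),cv2.COLOR_BGR2HSV)
for r in range(227,240,2):print(r,''.join('G' if (40<p[0]<80 and p[1]>120 and p[2]>90) else 'W' if p[2]>190 and p[1]<90 else 'b' if p[2]<80 else '.' for p in h[r,385:450]))
```

```text
pred crop px (far top,near top,near bottom,near bottom at toe) [[233. 251.]
 [250. 303.]
 [250. 351.]
 [357. 335.]]
227 ............................................GGGGGGGGWWWWWWWWWWWW.
229 WWWWWW.....................WWWWWWWWWWGGGGGGGGGGGGGGGGWWWWWWWWWWWW
231 WWWWWWW..........GGGGbGGGGGWWWWWWWWWWGGGGGGGGGGGGGGGGG.WWWWWWWWWW
233 WWWWWWWWGGGGGGGGGGGGGGbGGGGGG.W..GGGGGGGbGGGGGGGGGGGGG...........
235 WWWWWWWWWGGGGGGGGGGGGG.GGGGGGGGGGGGGGGGGbGG..bb....WWW.........WW
237 WWWWWWWWWWGGGGGGGGGGGGbbGGGGGG..bG...WWWWWWWWWWWWWWWWWW..WWW.....
239 WWWWWWWWWW.GGGGGG.bbG.b.WWWWWWWWWWWWWWWWWWWWW....................
```

```bash
python3 -c "
from h import *
print(job_done())"
```

```text
the job is handed in; nothing more can be done
None
```

I gripped the tall wedge by its thick end and pushed it thin end first under the toe, about 77 mm in by the measured tool travel. I then released it, backed the arm well clear and handed the job in at about 9 s.

- **Bubble:** in the last picture it lies between the two lines, about 1.6 mm from centre on the uprights side. Each end is at least 6 mm inside its line.
- **Wedge:** its visible corners in the scene image are within about 1 px of where a wedge flat on the bench should appear. It is under the toe and in line with the leg. I judged that it carries the toe from the raised bubble, not from a direct measurement.
- **Forces and disagreements:** the tool force readings stayed at about 5 N or less. The last 7 mm of push moved the bubble about 2 mm instead of the expected 3 mm, perhaps because the wedge settled on release. I saved side pictures but did not view them for this last check.

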